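# Find the undrained lamp base

## Task

One of the two clay lamp bases on the plywood board did not drain in its mould and is solid: lift each in turn to feel which is the heavier. Put the lighter one over the steel drying post, right down on its foot plate, and let it go; then pick up the heavier one and show it over the middle of the round turntable, upright and held still about 10 cm above it, and finish there while still holding it. The clay is brittle, so do not drop either base or knock it over, and leave the bowl, the jar and the wooden rib alone.

Things in the scene. Friction and masses are not known exactly. Their poses are not given: they have to be found in the camera images.
- lamp_a: raw off-white clay lamp base, upright on the board, a twin of the other: a drum 64 mm across, 50 mm tall, a step 54 mm across up to 58 mm, then a straight neck 44 mm across up to 98 mm, best gripped there; a 26 mm hole runs right through from top to bottom. Origin: centre of its underside, z up. 0.2 to 0.6 kg; the solid one weighs over 1.5 times as much as the hollow one.
- lamp_b: raw off-white clay lamp base, upright on the board, a twin of the other: a drum 64 mm across, 50 mm tall, a step 54 mm across up to 58 mm, then a straight neck 44 mm across up to 98 mm, best gripped there; a 26 mm hole runs right through from top to bottom. Origin: centre of its underside, z up. 0.2 to 0.6 kg; the solid one weighs over 1.5 times as much as the hollow one.
- post_seat (a point): drying post: a dark steel foot plate 90 x 90 x 12 mm, fixed to the bench, with an upright bright steel pin 16 mm across in its middle that tapers to 6 mm over its last 10 mm. The point is on the pin's axis at the top face of the foot plate, 12 mm above the bench; the pin's tip is 80 mm above it. A seated lamp base has its underside here. z up.
- wheel_top (a point): turntable (banding wheel): a round aluminium disc 140 mm across on a dark foot, fixed, does not turn. The point is the centre of its top face, 50 mm above the bench. z up.
- post: the drying post with its foot plate; origin at the centre of the foot plate on the bench, 12 mm below its top face. z up.
- wheel: the turntable itself; origin at the centre of its foot on the bench, 50 mm below its top face.
- board: plywood board under the lamp bases, 140 x 460 x 18 mm, long side about along y, fixed; origin at the centre of its underside on the bench, so its top is at 18 mm. The two lamp bases stand on its left and right halves, either way round, 140 mm or more apart.
- bowl: bystander: white glazed bowl, 140 mm across, 55 mm tall; origin at the centre of its underside. Not to be moved.
- jar: bystander: glass jar, 66 mm across, 90 mm tall; origin at the centre of its underside. Not to be moved.
- rib: bystander: flat wooden shaping rib, 90 x 50 x 7 mm, lying flat; origin at the centre of its underside. Not to be moved.
Mind the look-alikes: they are no part of the job. What is shaped like the lamp_a but orange, red or yellow is not meant.

How it is judged:
On the way:
1. the lighter lamp base (its weight on the post under 3.8 N) sits on the post's foot plate with the pin through it, let go (((horizontal distance between lamp_a and post_seat below 0.008 m and z of lamp_a in the frame of post_seat below 0.005 m and angle between lamp_a's own z axis and vertical below 0.1 rad and contact force between lamp_a and post between 1 and 3.8 N and contact force between lamp_a and the fingers below 0.1 N and linear speed of lamp_a below 0.03 m/s) or (horizontal distance between lamp_b and post_seat below 0.008 m and z of lamp_b in the frame of post_seat below 0.005 m and angle between lamp_b's own z axis and vertical below 0.1 rad and contact force between lamp_b and post between 1 and 3.8 N and contact force between lamp_b and the fingers below 0.1 N and linear speed of lamp_b below 0.03 m/s))), for 0.2 s.
At the end, for the whole second after the job is handed in: Lighter base (under 3.8 N) seated over the pin (8 mm of axis, 5 mm of fully down, 0.1 rad upright), at rest, not touched; heavier one held by the fingers only, still, upright within 0.2 rad, axis within 45 mm of the turntable centre, underside 50 to 180 mm above its top (((horizontal distance between lamp_a and post_seat below 0.008 m and z of lamp_a in the frame of post_seat below 0.005 m and angle between lamp_a's own z axis and vertical below 0.1 rad and contact force between lamp_a and post between 1 and 3.8 N and contact force between lamp_a and the fingers below 0.1 N and linear speed of each of lamp_a, lamp_b below 0.03 m/s and horizontal distance between lamp_b and wheel_top below 0.045 m and z of lamp_b in the frame of wheel_top between 0.05 and 0.18 m and angle between lamp_b's own z axis and vertical below 0.2 rad and contact force between lamp_b and the fingers above 2 N and contact force between lamp_b and wheel below 0.05 N and angular speed of lamp_b below 0.3 rad/s) or (horizontal distance between lamp_b and post_seat below 0.008 m and z of lamp_b in the frame of post_seat below 0.005 m and angle between lamp_b's own z axis and vertical below 0.1 rad and contact force between lamp_b and post between 1 and 3.8 N and contact force between lamp_b and the fingers below 0.1 N and linear speed of each of lamp_b, lamp_a below 0.03 m/s and horizontal distance between lamp_a and wheel_top below 0.045 m and z of lamp_a in the frame of wheel_top between 0.05 and 0.18 m and angle between lamp_a's own z axis and vertical below 0.2 rad and contact force between lamp_a and the fingers above 2 N and contact force between lamp_a and wheel below 0.05 N and angular speed of lamp_a below 0.3 rad/s))); the arm keeps its last pose, push and grip.
It fails at once if a lamp base was dropped (moves faster than 0.5 m/s with no finger on it) ((linear speed of lamp_a above 0.5 m/s and contact force between lamp_a and the fingers below 0.05 N) or (linear speed of lamp_b above 0.5 m/s and contact force between lamp_b and the fingers below 0.05 N)).
It fails at once if a lamp base was tipped over (more than 0.7 rad) (angle between any of lamp_a, lamp_b's own z axis and vertical above 0.7 rad).
It fails at once if the bowl, the jar or the rib was moved by more than 25 mm (distance of any of bowl, jar, rib from where it was at the start of the episode above 0.025 m).
It also fails if it takes over 72 s, if anything falls off the work surface, if the arm or the gripper's body presses on something with over 40 N, if the wrist force passes 120 N, or if a joint passes its speed limit or range.

## Robot

A 6-joint arm with a two-finger parallel gripper is mounted at the origin on the work surface. World frame = base frame: x ahead of the robot, y to its left, z up, the work surface at z = 0. Lengths are in m, angles in rad, forces in N, time in s.
With the tool pointing down it reaches from about 0.35 to 0.975 m from the base axis. Payload 4.9 kg.
Tool frame: the origin (TCP) lies at the very end of the fingers, on their centre line; the grasp point (between the pads) lies 19 mm behind it (ctrl.grasp_offset is the distance from the TCP to the grasp point, in m); z points along the fingers, y is the line along which they close (so a half turn about z gives the same grasp; the last joint's range is limited). The gripper opens to 85 mm and grips with 20 to 120 N. Pads are 22 mm wide; open, the fingers measure 114 mm over their backs; the gripper's body (76 mm by 85 mm) begins 54 mm behind the grasp point. The pads swing forward as they close: fully open they stand 13 mm farther back than shut.
Start: joints at [-1.228, 0.053, 1.613, -0, 1.476, -0.119], TCP at [0.278, -0.56, 0.231] pointing down, gripper open.
Joint ranges: [-3.01, 3.01], [-1.01, 2.22], [0.06, 2.58], [-1.02, 4.17], [0.09, 2.62], [-3.14, 3.14]. Speed limits (rad/s): [2.57, 2.57, 3.14, 3.14, 3.14, 3.14].

## Interface

Orientations are given as a rotation vector (axis times angle).
In Python, from station import ctrl, optics gives the robot as it stands.
- The arm moves only by the shell command python3 -m handwheel 'ROWS' [OPENING] [FORCE]. ROWS is JSON, a list of rows, each an object of numbers: "tx", "ty", "tz": the shift along the tool's x, y, z in mm; "roll": the turn about the tool's z in rad. A call has 1 to 12 rows; each row shifts and turns the commanded pose from where the row before left it, along the tool's axes as they then stand; what a row does not reach is not made up. A row lasts 1/12 s, in which the tool goes at most 41.7 mm and 7.16 degrees, less where a joint would pass 70% of its speed; a pose out of reach is approached as far as the arm can. A call with a gripper value outside its range is refused whole. OPENING is the finger opening in mm, from 0 to 85.4, set as the call begins (- or left out, the last holds). The fingers move at their own pace and stop on an object; FORCE is the grip in N (left out, the last holds). Time passes only in rows, so rows that do not move let the fingers close. It gives the time, the measured TCP pose, the force, the opening and the grip force at its end, in the units of the state.
- ctrl.get_obs(): the state, without advancing time (a new reading comes with each control period).
- optics.get_image(name): name is "scene" or "side" or "wrist"; returns (picture, depth): 384x512x3 uint8, red, green, blue; 384x512 float32, m along the optical axis (not along the pixel's ray), 0 where there is no reading.
- optics.camera_params(name): a dict with "mtx" (3x3 intrinsics, pixels), "k1" (the pictures are not rectified: a ray, as slopes to the right and down, at radius r is drawn at 1 + k1 r^2 times it, then the intrinsics apply), "extrinsics" (4x4, takes a point from camera to world coordinates); the wrist camera has in their place "tool_from_camera" (4x4, takes a point from camera to tool coordinates, whose origin is the TCP and whose axes are the flange's). Camera axes: x right, y down, z forward; pixel columns grow to the right and rows downward; lengths in m; the calibration is good to about 2 mm. A picture is of the moment at which its call begins: read the wrist's pose just before it. camera_params takes no time and is no camera call.
- ctrl.finish_job(): hands the job in; it is judged then, once.
The state is a dict: "t": time; "q": joint angles; "dq": joint speeds; "effort": joint torques, N m; "tool_pos": TCP position; "tool_rot": TCP orientation; "contact_force": force on the tool from outside, world axes, zero at the start; "wrist_torque": the same for the moment, N m; "opening": finger opening in m; "grip_force": force on a finger pad.
Only numpy, scipy, OpenCV 4.12 (cv2) and the standard library are available. Lean on these libraries where they do the work, as an engineer would, in place of code of your own. Each camera call takes 0.05 s, during which the arm holds its last target. There are 200 camera calls.

## Working session

There is one attempt and no reset: what is moved stays moved. The work goes in short steps, Python scripts to look and compute and a shell command to move; the robot and the scene stay as the last step left them, time stands still between calls to the robot, and variables do not carry over. Pictures are saved under pics/ and viewed, at most 10 in all, crops included, and the job is handed in when it is done.

```bash
ls; mkdir -p pics; cat > h.py <<'E'
from station import ctrl, optics
import numpy as np, cv2
from scipy.spatial.transform import Rotation as R
def shot(n, f=None):
    o=ctrl.get_obs(); im,d=optics.get_image(n)
    if f: cv2.imwrite('pics/'+f, im[:,:,::-1])
    p=optics.camera_params(n)
    if 'extrinsics' in p: T=np.array(p['extrinsics'])
    else:
        W=np.eye(4); W[:3,:3]=R.from_rotvec(o['tool_rot']).as_matrix(); W[:3,3]=o['tool_pos']; T=W@np.array(p['tool_from_camera'])
    return im,d,p,T
def cloud(d,p,T):
    v,u=np.mgrid[:d.shape[0],:d.shape[1]]
    K=np.array(p['mtx']); uv=np.stack([u,v],-1).reshape(-1,1,2).astype(float)
    n=cv2.undistortPoints(uv,K,np.array([p['k1'],0,0,0.])).reshape(*d.shape,2)
    X=np.concatenate([n*d[...,None],d[...,None]],-1)
    P=X@T[:3,:3].T+T[:3,3]; P[d==0]=np.nan
    return P
E
python3 - <<'E'
from h import *
o=ctrl.get_obs(); print({k:np.round(v,3).tolist() for k,v in o.items()})
print(np.round(R.from_rotvec(o['tool_rot']).as_matrix(),3))
ims=[]
for n in('scene','side'):
    im,d,p,T=shot(n,n+'0.png'); np.savez(n+'0.npz',im=im,d=d,T=T,P=cloud(d,p,T)); print(n,np.round(T,2).tolist())
E
```

```text
pics
{'t': 0.0, 'q': [-1.228, 0.053, 1.614, 0.0, 1.476, -0.119], 'dq': [-0.002, -0.001, 0.001, -0.001, 0.001, -0.0], 'effort': [-0.0, -39.369, -37.017, -0.0, 0.007, 0.0], 'tool_pos': [0.278, -0.559, 0.23], 'tool_rot': [-3.056, -0.718, 0.0], 'contact_force': [-0.032, 0.05, -0.137], 'wrist_torque': [-0.038, 0.004, -0.015], 'grip_force': 0.0, 'opening': 0.085}
[[ 0.895  0.446 -0.001]
 [ 0.446 -0.895  0.002]
 [ 0.    -0.002 -1.   ]]
scene [[-0.22, 0.68, -0.7, 1.24], [0.98, 0.15, -0.16, 0.19], [-0.01, -0.72, -0.69, 0.85], [0.0, 0.0, 0.0, 1.0]]
side [[-0.99, -0.13, 0.09, 0.36], [-0.15, 0.74, -0.65, 0.77], [0.02, -0.66, -0.75, 0.92], [0.0, 0.0, 0.0, 1.0]]
```

View pics/scene0.png

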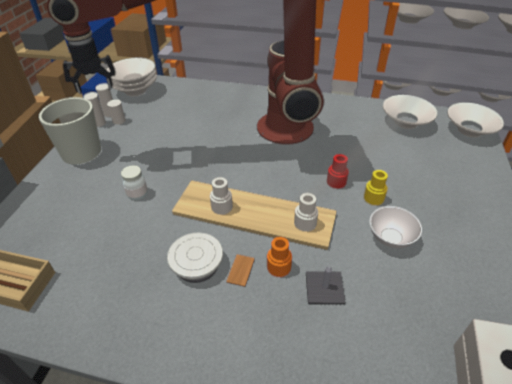

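View pics/side0.png

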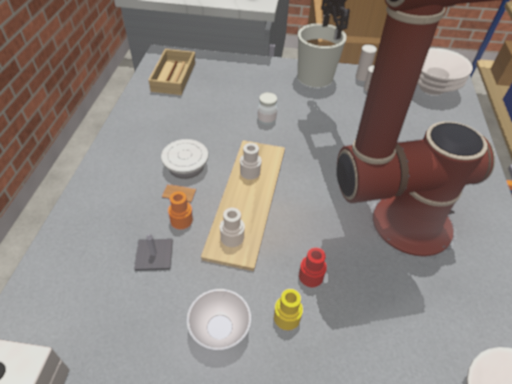

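Candidates in the scene view: off-white bases on the board at (221,195) and (307,212), which are the ones I want. The look-alikes are orange (279,257), red (339,170) and yellow (376,187). The other items are the turntable (196,255), post (325,287), bowl (395,228), jar (133,182) and rib (240,270). In the side view the lamps are at (250,160) and (232,227), and the post is at (153,253).

```bash
python3 - <<'E'
from h import *
S=np.load('scene0.npz');D=np.load('side0.npz')
def circ(pts):
    A=np.c_[2*pts[:,:2],np.ones(len(pts))]; s=np.linalg.lstsq(A,(pts[:,:2]**2).sum(1),rcond=None)[0]
    return s[:2],np.sqrt(s[2]+s[0]**2+s[1]**2)
def roi(N,u0,u1,v0,v1,z0,z1):
    P=N['P'][v0:v1,u0:u1].reshape(-1,3); return P[(P[:,2]>z0)&(P[:,2]<z1)]
boxes={'L1':((208,236,176,216),(238,264,140,182)),'L2':((293,320,192,232),(218,246,205,246)),'orange':((265,295,236,278),(166,195,190,230)),
'wheel':((165,226,232,282),(158,212,138,178))}
for k,(a,b) in boxes.items():
    for nm,N,bx in(('sc',S,a),('sd',D,b)):
        P=roi(N,*bx,0.03,0.3); zt=np.percentile(P[:,2],98)
        t=P[P[:,2]>zt-0.012]
        print(k,nm,'ztop',zt.round(4),'topmean',t[:,:2].mean(0).round(4),'mid',((t.min(0)+t.max(0))/2).round(4)[:2],'ext',(np.ptp(t,0)).round(3))
        print('   neck circ',circ(P[(P[:,2]>zt-.035)&(P[:,2]<zt-.008)]) if k!='wheel' else '')
# post plate
for nm,N,bx in(('sc',S,(303,348,265,306)),('sd',D,(132,175,236,272))):
    im=N['im'][bx[2]:bx[3],bx[0]:bx[1]].astype(int); P=N['P'][bx[2]:bx[3],bx[0]:bx[1]]
    m=(im.sum(2)<260)&(np.abs(P[...,2]-.012)<.006)
    q=P[m]; r=cv2.minAreaRect((q[:,:2]*1000).astype(np.float32)); print('post',nm,m.sum(),q.mean(0).round(4),r)
    t=P[(P[...,2]>.03)&(P[...,2]<.11)]; print('pin',len(t),t.round(3).tolist()[:12])
for k,a,b in(('bowl',(366,424,205,252),(185,253,290,350)),('jar',(120,150,164,202),(255,280,92,126)),('rib',(226,256,254,288),(160,198,184,202)),('red',(326,350,152,190),(298,328,246,288)),('yel',(362,390,168,206),(272,305,288,330))):
    for nm,N,bx in(('sc',S,a),('sd',D,b)):
        P=roi(N,*bx,0.004 if k=='rib' else .02,0.3); print(k,nm,((P.min(0)+P.max(0))/2).round(3),np.ptp(P,0).round(3))
E
python3 - <<'E'
import cv2,numpy as np
a=cv2.imread('pics/scene0.png')
c=cv2.hconcat([cv2.resize(a[170:250,165:345],(400,178),interpolation=2)]); d=cv2.resize(a[230:310,265:355],(400,356),interpolation=2)
cv2.imwrite('pics/crop0.png',cv2.vconcat([c,d]))
E
```

```text
L1 sc ztop 0.1175 topmean [ 0.474 -0.102] mid [ 0.472  -0.1029] ext [0.042 0.043 0.013]
   neck circ (array([ 0.47449609, -0.10215642]), np.float64(0.018246966911419072))
L1 sd ztop 0.1177 topmean [ 0.4689 -0.1001] mid [ 0.4691 -0.1018] ext [0.043 0.046 0.013]
   neck circ (array([ 0.46876275, -0.09939731]), np.float64(0.017941378427416593))
L2 sc ztop 0.118 topmean [0.4847 0.1439] mid [0.4818 0.1437] ext [0.046 0.041 0.014]
   neck circ (array([0.48577271, 0.14379683]), np.float64(0.018078746391095284))
L2 sd ztop 0.1176 topmean [0.4802 0.1456] mid [0.4805 0.1443] ext [0.043 0.044 0.014]
   neck circ (array([0.47972123, 0.14746479]), np.float64(0.01784795947230999))
orange sc ztop 0.0998 topmean [0.6353 0.0976] mid [0.6338 0.0971] ext [0.045 0.043 0.014]
   neck circ (array([0.63694461, 0.09815434]), np.float64(0.017944442602969228))
orange sd ztop 0.1002 topmean [0.6304 0.0997] mid [0.6307 0.0988] ext [0.044 0.046 0.014]
   neck circ (array([0.62978763, 0.10131631]), np.float64(0.017829786456243436))
wheel sc ztop 0.0545 topmean [ 0.6772 -0.1102] mid [ 0.6722 -0.1118] ext [0.139 0.
[... 729 characters left out ...]
0.222, 0.09], [0.666, 0.217, 0.083], [0.678, 0.224, 0.086], [0.676, 0.222, 0.085], [0.672, 0.224, 0.088], [0.67, 0.224, 0.088], [0.668, 0.223, 0.087]]
bowl sc [0.467 0.384 0.04 ] [0.137 0.14  0.04 ]
bowl sd [0.467 0.384 0.04 ] [0.138 0.138 0.041]
jar sc [ 0.458 -0.385  0.058] [0.063 0.067 0.076]
jar sd [ 0.452 -0.384  0.059] [0.065 0.07  0.076]
rib sc [0.664 0.001 0.009] [0.105 0.093 0.01 ]
rib sd [0.659 0.039 0.053] [0.1   0.149 0.098]
red sc [0.274 0.216 0.061] [0.057 0.063 0.081]
red sd [0.268 0.221 0.062] [0.062 0.055 0.084]
yel sc [0.325 0.335 0.061] [0.056 0.062 0.082]
yel sd [0.318 0.338 0.062] [0.063 0.057 0.082]<stdin>:20: RuntimeWarning: Mean of empty slice.
  ret = um.true_divide(
```

View pics/crop0.png

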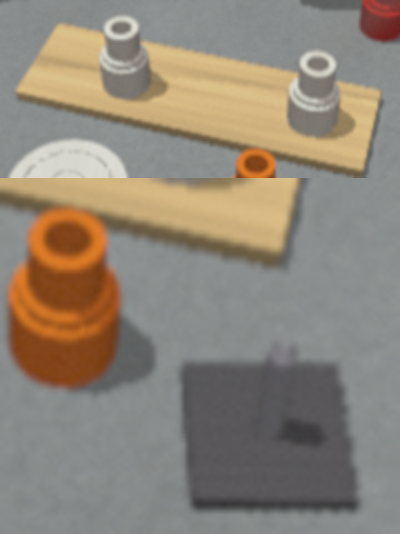

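The crop confirms two off-white bases on the board and an orange decoy next to the post. Moving above L1 now.

```bash
python3 -m handwheel '[{"tx":12,"ty":-10},{"tx":24,"ty":-20},{"tx":30,"ty":-26},{"tx":30,"ty":-26},{"tx":30,"ty":-26},{"tx":30,"ty":-26},{"tx":30,"ty":-26},{"tx":30,"ty":-26},{"tx":30,"ty":-26},{"tx":30,"ty":-26},{"tx":30,"ty":-26},{"tx":30,"ty":-26}]' 85 40; python3 -m handwheel '[{"tx":25,"ty":-21},{"tx":12,"ty":-10},{"tx":4,"ty":-2},{},{},{}]'
cat > look.py <<'E'
from h import *
import sys
im,d,p,T=shot('wrist',sys.argv[1]); P=cloud(d,p,T); np.savez('w.npz',im=im,P=P)
o=ctrl.get_obs(); print(np.round(o['tool_pos'],4),np.round(R.from_rotvec(o['tool_rot']).as_matrix(),3).tolist(),np.round(T,3).tolist())
h=P[...,2]; m=(h>float(sys.argv[2]))&(h<float(sys.argv[3]))
n,l,s,c=cv2.connectedComponentsWithStats(m.astype(np.uint8))
for i in range(1,n):
    if s[i][4]>60:
        q=P[l==i]; (cx,cy),r=cv2.minEnclosingCircle((q[:,:2]*1000).astype(np.float32)); print(s[i].tolist(),'mean',q.mean(0).round(4),'enc',round(cx,1),round(cy,1),round(r,1),'col',im[l==i].mean(0).round())
E
python3 look.py w1.png 0.105 0.125
```

```text
[ 0.2783 -0.5591  0.2303] [[0.895, 0.446, -0.001], [0.446, -0.895, 0.002], [0.0, -0.002, -1.0]] [[0.445, -0.857, -0.258, 0.344], [-0.895, -0.427, -0.127, -0.528], [-0.001, 0.288, -0.958, 0.373], [0.0, 0.0, 0.0, 1.0]]
[294, 131, 99, 90, 515] mean [ 0.3226 -0.6104  0.1155] enc 317.7 -628.5 57.4 col [83. 85. 79.]
[405, 148, 62, 138, 624] mean [ 0.3184 -0.7354  0.1226] enc 312.1 -702.0 66.4 col [93. 93. 86.]
[311, 249, 34, 38, 92] mean [ 0.2349 -0.6602  0.1228] enc 239.0 -657.5 25.2 col [118. 121. 114.]$[0]: bad value
$[0]: bad value
```

View pics/w1.png

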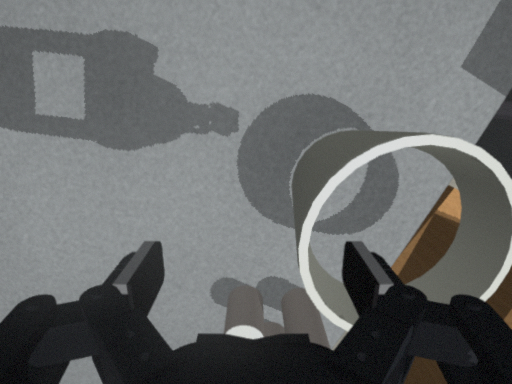

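The arm hasn't moved; the view shows the start pose, with a crock at about (400,230). The rows were refused, most likely because every key is required.

```bash
python3 -m handwheel '[{"tx":12,"ty":-10,"tz":0,"roll":0},{"tx":24,"ty":-20,"tz":0,"roll":0},{"tx":30,"ty":-26,"tz":0,"roll":0},{"tx":30,"ty":-26,"tz":0,"roll":0},{"tx":30,"ty":-26,"tz":0,"roll":0},{"tx":30,"ty":-26,"tz":0,"roll":0},{"tx":30,"ty":-26,"tz":0,"roll":0},{"tx":30,"ty":-26,"tz":0,"roll":0},{"tx":30,"ty":-26,"tz":0,"roll":0},{"tx":30,"ty":-26,"tz":0,"roll":0},{"tx":30,"ty":-26,"tz":0,"roll":0},{"tx":30,"ty":-26,"tz":0,"roll":0}]' 85 40; python3 -m handwheel '[{"tx":25,"ty":-21,"tz":0,"roll":0},{"tx":12,"ty":-10,"tz":0,"roll":0},{"tx":4,"ty":-2,"tz":0,"roll":0},{"tx":0,"ty":0,"tz":0,"roll":0},{"tx":0,"ty":0,"tz":0,"roll":0}]'
python3 look.py w2.png 0.105 0.125
```

```text
t: 1.15
tool_pos: [0.45, -0.1475, 0.2312]
tool_rot: [3.058, 0.719, 0.001]
contact_force: [1.3, 0.0, 0.1]
opening: 0.0851
grip_force: 0.0
t: 1.57
tool_pos: [0.4717, -0.1025, 0.2311]
tool_rot: [3.058, 0.719, -0.001]
contact_force: [-0.3, -0.3, -0.6]
opening: 0.0851
grip_force: 0.0
[ 0.4716 -0.103   0.2311] [[0.896, 0.445, -0.0], [0.445, -0.896, -0.0], [-0.001, 0.0, -1.0]] [[0.446, -0.857, -0.258, 0.537], [-0.895, -0.426, -0.129, -0.071], [0.0, 0.289, -0.957, 0.374], [0.0, 0.0, 0.0, 1.0]]
[0, 19, 23, 54, 868] mean [0.4862 0.1241 0.1129] enc 483.0 136.3 21.2 col [123. 122. 120.]
[230, 159, 50, 50, 1386] mean [ 0.472  -0.1059  0.1152] enc 471.0 -106.2 22.0 col [158. 157. 152.]
```

```bash
python3 -m handwheel '[{"tx":-1,"ty":1,"tz":10,"roll":0},{"tx":0,"ty":0,"tz":20,"roll":0},{"tx":0,"ty":0,"tz":25,"roll":0},{"tx":0,"ty":0,"tz":25,"roll":0},{"tx":0,"ty":0,"tz":25,"roll":0},{"tx":0,"ty":0,"tz":20,"roll":0},{"tx":0,"ty":0,"tz":14,"roll":0},{"tx":0,"ty":0,"tz":9,"roll":0},{"tx":0,"ty":0,"tz":5,"roll":0},{"tx":0,"ty":0,"tz":0,"roll":0},{"tx":0,"ty":0,"tz":0,"roll":0}]' 85 40; python3 -m handwheel '[{"tx":0,"ty":0,"tz":0,"roll":0},{"tx":0,"ty":0,"tz":0,"roll":0},{"tx":0,"ty":0,"tz":0,"roll":0},{"tx":0,"ty":0,"tz":0,"roll":0},{"tx":0,"ty":0,"tz":0,"roll":0},{"tx":0,"ty":0,"tz":0,"roll":0},{"tx":0,"ty":0,"tz":0,"roll":0},{"tx":0,"ty":0,"tz":0,"roll":0}]' 30 40
```

```text
t: 2.53
tool_pos: [0.4719, -0.1043, 0.0788]
tool_rot: [3.058, 0.718, 0.001]
contact_force: [0.4, 0.3, -0.5]
opening: 0.0852
grip_force: 0.0
t: 3.2
tool_pos: [0.4723, -0.1041, 0.0793]
tool_rot: [3.057, 0.719, 0.002]
contact_force: [-0.6, -1.0, 5.3]
opening: 0.0424
grip_force: 41.7
```

```bash
python3 -m handwheel '[{"tx":0,"ty":0,"tz":-2,"roll":0},{"tx":0,"ty":0,"tz":-4,"roll":0},{"tx":0,"ty":0,"tz":-8,"roll":0},{"tx":0,"ty":0,"tz":-8,"roll":0},{"tx":0,"ty":0,"tz":-8,"roll":0},{"tx":0,"ty":0,"tz":-6,"roll":0},{"tx":0,"ty":0,"tz":-4,"roll":0},{"tx":0,"ty":0,"tz":0,"roll":0},{"tx":0,"ty":0,"tz":0,"roll":0},{"tx":0,"ty":0,"tz":0,"roll":0},{"tx":0,"ty":0,"tz":0,"roll":0},{"tx":0,"ty":0,"tz":0,"roll":0}]'; for i in 1 2 3 4; do python3 -m handwheel '[{"tx":0,"ty":0,"tz":0,"roll":0}]' | grep cont; done
python3 -c "
from h import *
im,d,p,T=shot('side','lift.png')
cv2.imwrite('pics/lift.png',cv2.resize(im[100:280,150:330,::-1],(540,540)))"
```

```text
t: 4.2
tool_pos: [0.4713, -0.1036, 0.1178]
tool_rot: [-3.058, -0.719, 0.001]
contact_force: [0.7, -0.3, -5.2]
opening: 0.0423
grip_force: 41.4
contact_force: [-0.1, 1.0, -4.8]
contact_force: [0.3, -0.4, -5.3]
contact_force: [0.2, -0.4, -4.6]
contact_force: [-0.1, -1.0, -4.1]
```

View pics/lift.png

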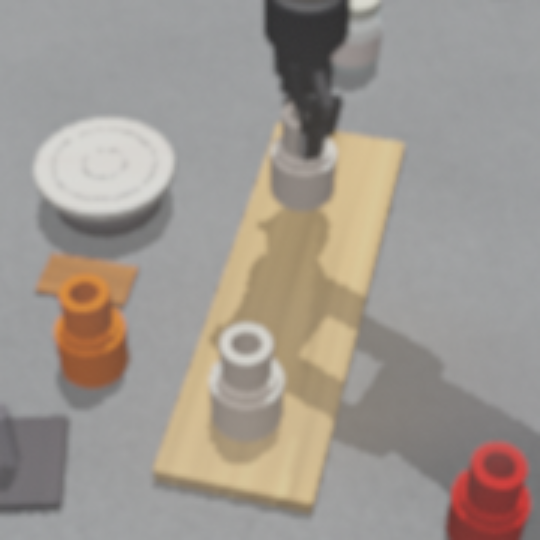

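The lamp is lifted upright at about (305,165) in the crop and reads about 4.7 N, so it is probably the solid one. I'll set it back and weigh the other.

```bash
python3 -m handwheel '[{"tx":0,"ty":0,"tz":4,"roll":0},{"tx":0,"ty":0,"tz":7,"roll":0},{"tx":0,"ty":0,"tz":8,"roll":0},{"tx":0,"ty":0,"tz":7,"roll":0},{"tx":0,"ty":0,"tz":5,"roll":0},{"tx":0,"ty":0,"tz":3,"roll":0},{"tx":0,"ty":0,"tz":2,"roll":0},{"tx":0,"ty":0,"tz":1,"roll":0},{"tx":0,"ty":0,"tz":1,"roll":0},{"tx":0,"ty":0,"tz":1,"roll":0},{"tx":0,"ty":0,"tz":0,"roll":0},{"tx":0,"ty":0,"tz":0,"roll":0}]'
```

```text
t: 5.58
tool_pos: [0.4718, -0.1038, 0.0795]
tool_rot: [3.058, 0.719, 0.001]
contact_force: [-0.6, 0.0, -4.3]
opening: 0.0427
grip_force: 41.3
```

```bash
python3 -m handwheel '[{"tx":0,"ty":0,"tz":1,"roll":0},{"tx":0,"ty":0,"tz":0,"roll":0},{"tx":0,"ty":0,"tz":0,"roll":0}]'|sed -n 2,4p; python3 -m handwheel '[{"tx":0,"ty":0,"tz":0.5,"roll":0},{"tx":0,"ty":0,"tz":0,"roll":0},{"tx":0,"ty":0,"tz":0,"roll":0}]'|sed -n 2,4p
```

```text
tool_pos: [0.472, -0.1039, 0.0793]
tool_rot: [3.058, 0.719, 0.001]
contact_force: [-2.8, 1.4, 2.8]
tool_pos: [0.4721, -0.1039, 0.0793]
tool_rot: [3.058, 0.719, 0.001]
contact_force: [-3.8, 0.9, 5.9]
```

```bash
python3 -m handwheel '[{"tx":0,"ty":0,"tz":0,"roll":0},{"tx":0,"ty":0,"tz":0,"roll":0},{"tx":0,"ty":0,"tz":0,"roll":0},{"tx":0,"ty":0,"tz":0,"roll":0},{"tx":0,"ty":0,"tz":0,"roll":0},{"tx":0,"ty":0,"tz":-5,"roll":0},{"tx":0,"ty":0,"tz":-15,"roll":0},{"tx":0,"ty":0,"tz":-30,"roll":0},{"tx":0,"ty":0,"tz":-35,"roll":0},{"tx":0,"ty":0,"tz":-35,"roll":0},{"tx":0,"ty":0,"tz":-25,"roll":0},{"tx":0,"ty":0,"tz":-7,"roll":0}]' 85 40
python3 -m handwheel '[{"tx":6,"ty":-11,"tz":0,"roll":0},{"tx":13,"ty":-24,"tz":0,"roll":0},{"tx":16,"ty":-30,"tz":0,"roll":0},{"tx":17,"ty":-31,"tz":0,"roll":0},{"tx":17,"ty":-31,"tz":0,"roll":0},{"tx":17,"ty":-31,"tz":0,"roll":0},{"tx":16,"ty":-29,"tz":0,"roll":0},{"tx":11,"ty":-20,"tz":0,"roll":0},{"tx":6,"ty":-11,"tz":0,"roll":0},{"tx":0,"ty":0,"tz":0,"roll":0},{"tx":0,"ty":0,"tz":0,"roll":0},{"tx":0,"ty":0,"tz":0,"roll":0}]'
python3 look.py w3.png 0.105 0.125
```

```text
t: 7.08
tool_pos: [0.474, -0.1046, 0.2361]
tool_rot: [3.053, 0.718, 0.013]
contact_force: [0.2, 0.8, 0.3]
opening: 0.0855
grip_force: 0.0
t: 8.08
tool_pos: [0.4806, 0.1437, 0.2288]
tool_rot: [3.058, 0.718, -0.003]
contact_force: [-0.5, -0.2, -0.5]
opening: 0.0849
grip_force: 0.0
[0.4808 0.1434 0.2291] [[0.896, 0.444, -0.001], [0.444, -0.896, -0.001], [-0.001, 0.0, -1.0]] [[0.445, -0.857, -0.259, 0.546], [-0.896, -0.425, -0.129, 0.175], [0.0, 0.29, -0.957, 0.372], [0.0, 0.0, 0.0, 1.0]]
[230, 157, 50, 51, 1423] mean [0.4825 0.1411 0.1151] enc 481.6 140.8 22.0 col [165. 163. 158.]
[442, 273, 47, 31, 807] mean [ 0.4785 -0.0978  0.1131] enc 471.4 -105.5 22.5 col [125. 124. 120.]
```

```bash
python3 -m handwheel '[{"tx":0,"ty":1,"tz":10,"roll":0},{"tx":0,"ty":0,"tz":20,"roll":0},{"tx":0,"ty":0,"tz":25,"roll":0},{"tx":0,"ty":0,"tz":25,"roll":0},{"tx":0,"ty":0,"tz":25,"roll":0},{"tx":0,"ty":0,"tz":20,"roll":0},{"tx":0,"ty":0,"tz":12,"roll":0},{"tx":0,"ty":0,"tz":8,"roll":0},{"tx":0,"ty":0,"tz":5,"roll":0},{"tx":0,"ty":0,"tz":0,"roll":0},{"tx":0,"ty":0,"tz":0,"roll":0}]' 85 40; python3 -m handwheel '[{"tx":0,"ty":0,"tz":0,"roll":0},{"tx":0,"ty":0,"tz":0,"roll":0},{"tx":0,"ty":0,"tz":0,"roll":0},{"tx":0,"ty":0,"tz":0,"roll":0},{"tx":0,"ty":0,"tz":0,"roll":0},{"tx":0,"ty":0,"tz":0,"roll":0},{"tx":0,"ty":0,"tz":0,"roll":0},{"tx":0,"ty":0,"tz":0,"roll":0}]' 30 40
python3 -m handwheel '[{"tx":0,"ty":0,"tz":-2,"roll":0},{"tx":0,"ty":0,"tz":-4,"roll":0},{"tx":0,"ty":0,"tz":-8,"roll":0},{"tx":0,"ty":0,"tz":-8,"roll":0},{"tx":0,"ty":0,"tz":-8,"roll":0},{"tx":0,"ty":0,"tz":-6,"roll":0},{"tx":0,"ty":0,"tz":-4,"roll":0},{"tx":0,"ty":0,"tz":0,"roll":0},{"tx":0,"ty":0,"tz":0,"roll":0},{"tx":0,"ty":0,"tz":0,"roll":0},{"tx":0,"ty":0,"tz":0,"roll":0},{"tx":0,"ty":0,"tz":0,"roll":0}]'; for i in 1 2 3 4; do python3 -m handwheel '[{"tx":0,"ty":0,"tz":0,"roll":0}]' | grep cont; done
```

```text
t: 9.05
tool_pos: [0.4822, 0.1435, 0.0807]
tool_rot: [3.058, 0.718, 0.002]
contact_force: [0.6, 0.3, -0.3]
opening: 0.085
grip_force: 0.0
t: 9.72
tool_pos: [0.4822, 0.1436, 0.0808]
tool_rot: [3.058, 0.719, 0.003]
contact_force: [-0.4, -0.9, 5.5]
opening: 0.0435
grip_force: 40.8
t: 10.72
tool_pos: [0.4811, 0.1435, 0.1193]
tool_rot: [-3.058, -0.719, 0.002]
contact_force: [0.4, -0.3, -2.3]
opening: 0.043
grip_force: 41.0
contact_force: [-0.0, -0.1, -1.8]
contact_force: [0.8, 0.4, -2.9]
contact_force: [0.4, -0.5, -2.4]
contact_force: [0.3, 0.0, -3.0]
```

This one reads about 2.5 N against 4.7 N, so L2 is the lighter. I'll raise it and carry it to just above the post, then measure the lamp and pin together in the fixed cameras.

```bash
python3 -m handwheel '[{"tx":0,"ty":0,"tz":-5,"roll":0},{"tx":0,"ty":0,"tz":-10,"roll":0},{"tx":0,"ty":0,"tz":-16,"roll":0},{"tx":0,"ty":0,"tz":-18,"roll":0},{"tx":0,"ty":0,"tz":-18,"roll":0},{"tx":0,"ty":0,"tz":-15,"roll":0},{"tx":5,"ty":0,"tz":-6,"roll":0},{"tx":10,"ty":1,"tz":-2,"roll":0},{"tx":15,"ty":1,"tz":0,"roll":0},{"tx":18,"ty":1,"tz":0,"roll":0},{"tx":20,"ty":1,"tz":0,"roll":0},{"tx":20,"ty":2,"tz":0,"roll":0}]';python3 -m handwheel '[{"tx":20,"ty":2,"tz":0,"roll":0},{"tx":20,"ty":2,"tz":0,"roll":0},{"tx":20,"ty":2,"tz":0,"roll":0},{"tx":20,"ty":2,"tz":0,"roll":0},{"tx":18,"ty":1,"tz":0,"roll":0},{"tx":13,"ty":1,"tz":0,"roll":0},{"tx":8,"ty":1,"tz":0,"roll":0},{"tx":3,"ty":0,"tz":0,"roll":0},{"tx":0,"ty":0,"tz":0,"roll":0},{"tx":0,"ty":0,"tz":0,"roll":0},{"tx":0,"ty":0,"tz":0,"roll":0},{"tx":0,"ty":0,"tz":0,"roll":0}]'
python3 - <<'E'
from h import *
o=ctrl.get_obs();print(np.round(o['tool_pos'],4),np.round(o['contact_force'],1))
ims=[]
for n in('scene','side'):
    im,d,p,T=shot(n); P=cloud(d,p,T); np.savez(n+'1.npz',im=im,P=P,T=T,mtx=p['mtx'],k1=p['k1'],d=d)
    c=np.array([.672,.22,.11]); X=np.linalg.inv(T)@np.r_[c,1]; uv=np.array(p['mtx'])@(X[:3]/X[2]); u,v=uv[:2].astype(int); print(n,u,v)
    ims.append(cv2.resize(im[v-50:v+50,u-40:u+40,::-1],(400,500),interpolation=cv2.INTER_NEAREST))
    m=(np.hypot(P[...,0]-.672,P[...,1]-.22)<.08)
    for z0 in np.arange(.15,.23,.01):
        q=P[m&(P[...,2]>z0)&(P[...,2]<z0+.01)]
        if len(q)>20: print(round(z0,2),len(q),q.min(0)[:2].round(4),q.max(0)[:2].round(4))
cv2.imwrite('pics/over.png',cv2.hconcat(ims))
E
```

```text
t: 12.05
tool_pos: [0.5638, 0.1781, 0.2085]
tool_rot: [-3.058, -0.719, 0.002]
contact_force: [-0.2, -0.1, -2.0]
opening: 0.0432
grip_force: 41.0
t: 13.05
tool_pos: [0.6766, 0.2218, 0.21]
tool_rot: [3.058, 0.719, -0.0]
contact_force: [0.0, -0.3, -2.4]
opening: 0.0433
grip_force: 41.0
[0.6766 0.2218 0.21  ] [ 0.  -0.3 -2.4]
scene 329 262
0.15 78 [0.676  0.1897] [0.7073 0.2526]
0.16 90 [0.6758 0.1911] [0.7068 0.2541]
0.17 84 [0.6751 0.1898] [0.7075 0.2525]
0.18 90 [0.6781 0.1912] [0.7067 0.2538]
0.19 169 [0.6599 0.1905] [0.7064 0.2537]
0.2 136 [0.665  0.1963] [0.7054 0.2513]
0.21 72 [0.6613 0.1981] [0.6987 0.2522]
0.22 124 [0.661  0.1901] [0.6984 0.2569]
0.23 141 [0.6613 0.1892] [0.6996 0.258 ]
side 147 230
0.15 77 [0.6424 0.2106] [0.7003 0.2543]
0.16 82 [0.6425 0.2105] [0.7006 0.2535]
0.17 78 [0.6427 0.2138] [0.6978 0.2543]
0.18 86 [0.6426 0.2101] [0.7011 0.2544]
0.19 173 [0.6423 0.1924] [0.7075 0.2541]
0.2 128 [0.6479 0.2018] [0.7013 0.2509]
0.21 44 [0.6528 0.2106] [0.6927 0.2549]
0.22 52 [0.6519 0.2165] [0.6925 0.2567]
0.23 49 [0.6521 0.2114] [0.6917 0.2558]
```

View pics/over.png

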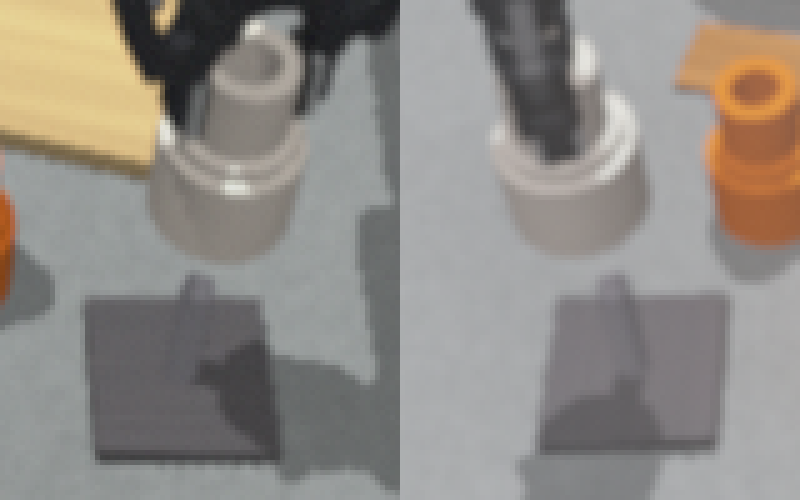

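Both views show the lamp upright above the pin. In this picture the pin tip is at (197,280) in the scene half and (612,280) in the side half. Next I'll fit the pin.

```bash
python3 - <<'E'
from h import *
from scipy.optimize import least_squares
def fit(q,r,c0): 
    s=least_squares(lambda c:np.hypot(q[:,0]-c[0],q[:,1]-c[1])-r,c0,loss='soft_l1',f_scale=.002); return s.x.round(4),np.sqrt(np.mean(s.fun**2)).round(4),len(q)
for n in('scene','side'):
  for k in '01':
    P=np.load(n+k+'.npz')['P']; im=np.load(n+k+'.npz')['im']
    m=np.hypot(P[...,0]-.672,P[...,1]-.22)<.03
    for a,b in((.025,.055),(.055,.08),(.03,.08),(.08,.1)):
        q=P[m&(P[...,2]>a)&(P[...,2]<b)]
        if len(q)>5: print(n,k,a,fit(q,.008 if b<.09 else .006,[.672,.22]),q[:,:2].mean(0).round(4))
    # plate
    m=(np.abs(P[...,0]-.672)<.07)&(np.abs(P[...,1]-.22)<.07)&(P[...,2]>.007)&(P[...,2]<.017)
    q=P[m]; rr=cv2.minAreaRect((q[:,:2]*1000).astype(np.float32)); print('plate',m.sum(),rr)
  q=np.load(n+'1.npz')['P']; q=q[(np.hypot(q[...,0]-.675,q[...,1]-.222)<.04)&(q[...,2]>.152)&(q[...,2]<.188)]
  print('drum',n,fit(q,.032,[.675,.222]))
E
```

```text
scene 0 0.025 (array([0.6708, 0.2209]), np.float64(0.0008), 44) [0.677  0.2207]
scene 0 0.055 (array([0.6709, 0.2209]), np.float64(0.0007), 41) [0.677  0.2207]
scene 0 0.03 (array([0.6709, 0.2208]), np.float64(0.0007), 81) [0.6769 0.2207]
scene 0 0.08 (array([0.6713, 0.2206]), np.float64(0.0018), 40) [0.6744 0.2201]
plate 1076 ((671.3401489257812, 220.99658203125), (94.35249328613281, 91.14896392822266), 11.60988998413086)
scene 1 0.025 (array([0.6713, 0.2212]), np.float64(0.0009), 46) [0.6775 0.2206]
scene 1 0.055 (array([0.6712, 0.2205]), np.float64(0.0007), 43) [0.6774 0.2206]
scene 1 0.03 (array([0.6712, 0.2208]), np.float64(0.0008), 84) [0.6773 0.2206]
scene 1 0.08 (array([0.6708, 0.2206]), np.float64(0.0016), 38) [0.6741 0.2201]
plate 1072 ((672.1087036132812, 221.06573486328125), (92.86967468261719, 90.90718841552734), 12.29192066192627)
drum scene (array([0.6737, 0.2221]), np.float64(0.0007), 309)
side 0 0.025 (array([0.6721, 0.2198]), np.float64(0.0011), 54) [0.6691 0.225 ]
side 0 0.055 (array([0.6717, 0.2191]), np.float64(0.0011), 47) [0.6699 0.2243]
side 0 0.03 (array([0.672 , 0.2194]), np.float64(0.0011), 91) [0.6696 0.2247]
side 0 0.08 (array([0.6718, 0.2198]), np.float64(0.0018), 32) [0.6702 0.2225]
plate 977 ((672.0064697265625, 220.05247497558594), (92.21954345703125, 92.33629608154297), 12.166604042053223)
side 1 0.025 (array([0.6721, 0.2195]), np.float64(0.0011), 48) [0.6694 0.225 ]
side 1 0.055 (array([0.6718, 0.2197]), np.float64(0.001), 47) [0.6691 0.2248]
side 1 0.03 (array([0.6719, 0.2196]), np.float64(0.001), 88) [0.6693 0.2249]
side 1 0.08 (array([0.6721, 0.2199]), np.float64(0.0022), 38) [0.6706 0.2228]
plate 973 ((672.0077514648438, 220.5163116455078), (92.71626281738281, 92.7750015258789), 12.442800521850586)
drum side (array([0.6753, 0.2208]), np.float64(0.001), 288)
```

```bash
python3 -m handwheel '[{"tx":-1.5,"ty":0,"tz":0,"roll":0},{"tx":-1.7,"ty":0,"tz":4,"roll":0},{"tx":0,"ty":0,"tz":8,"roll":0},{"tx":0,"ty":0,"tz":10,"roll":0},{"tx":0,"ty":0,"tz":8,"roll":0},{"tx":0,"ty":0,"tz":6,"roll":0},{"tx":0,"ty":0,"tz":4,"roll":0},{"tx":0,"ty":0,"tz":2,"roll":0},{"tx":0,"ty":0,"tz":0,"roll":0},{"tx":0,"ty":0,"tz":0,"roll":0},{"tx":0,"ty":0,"tz":0,"roll":0}]'
python3 - <<'E'
from h import *
from scipy.optimize import least_squares
for n in('scene','side'):
  im,d,p,T=shot(n); P=cloud(d,p,T); r=np.hypot(P[...,0]-.672,P[...,1]-.22)
  q=P[(r<.042)&(P[...,2]>.11)&(P[...,2]<.148)]; print(n,least_squares(lambda c:np.hypot(q[:,0]-c[0],q[:,1]-c[1])-.032,[.672,.22],loss='soft_l1',f_scale=.002).x.round(4), 'underside',np.percentile(P[(r<.04)&(r>.028)&(P[...,2]>.085),2],1).round(4))
E
```

```text
t: 14.07
tool_pos: [0.6746, 0.2206, 0.1685]
tool_rot: [-3.058, -0.719, -0.002]
contact_force: [-0.1, -0.3, -1.6]
opening: 0.0432
grip_force: 41.0
scene [0.6718 0.2211] underside 0.1133
side [0.6733 0.2196] underside 0.1112
```

```bash
python3 -m handwheel '[{"tx":-1,"ty":0,"tz":2,"roll":0},{"tx":0,"ty":0,"tz":4,"roll":0},{"tx":0,"ty":0,"tz":5,"roll":0},{"tx":0,"ty":0,"tz":5,"roll":0},{"tx":0,"ty":0,"tz":5,"roll":0},{"tx":0,"ty":0,"tz":5,"roll":0},{"tx":0,"ty":0,"tz":4,"roll":0},{"tx":0,"ty":0,"tz":0,"roll":0},{"tx":0,"ty":0,"tz":0,"roll":0}]'
```

```text
t: 14.92
tool_pos: [0.673, 0.22, 0.1372]
tool_rot: [-3.058, -0.719, 0.001]
contact_force: [-0.1, 0.3, -2.7]
opening: 0.0428
grip_force: 41.0
```

```bash
python3 -m handwheel '[{"tx":0,"ty":0,"tz":3,"roll":0},{"tx":0,"ty":0,"tz":6,"roll":0},{"tx":0,"ty":0,"tz":7,"roll":0},{"tx":0,"ty":0,"tz":7,"roll":0},{"tx":0,"ty":0,"tz":7,"roll":0},{"tx":0,"ty":0,"tz":7,"roll":0},{"tx":0,"ty":0,"tz":7,"roll":0},{"tx":0,"ty":0,"tz":6,"roll":0},{"tx":0,"ty":0,"tz":4,"roll":0},{"tx":0,"ty":0,"tz":2,"roll":0},{"tx":0,"ty":0,"tz":0,"roll":0},{"tx":0,"ty":0,"tz":0,"roll":0}]';python3 -m handwheel '[{"tx":0,"ty":0,"tz":1,"roll":0},{"tx":0,"ty":0,"tz":1,"roll":0},{"tx":0,"ty":0,"tz":1,"roll":0},{"tx":0,"ty":0,"tz":0,"roll":0},{"tx":0,"ty":0,"tz":0,"roll":0}]'|sed -n 2,4p;python3 -m handwheel '[{"tx":0,"ty":0,"tz":1,"roll":0},{"tx":0,"ty":0,"tz":1,"roll":0},{"tx":0,"ty":0,"tz":0,"roll":0},{"tx":0,"ty":0,"tz":0,"roll":0}]'|sed -n 2,4p
```

```text
t: 15.92
tool_pos: [0.6735, 0.2201, 0.082]
tool_rot: [-3.058, -0.719, -0.001]
contact_force: [-0.1, -0.0, -1.9]
opening: 0.0432
grip_force: 41.0
tool_pos: [0.6733, 0.22, 0.0788]
tool_rot: [-3.058, -0.719, 0.0]
contact_force: [-0.8, 0.7, -1.7]
tool_pos: [0.6732, 0.22, 0.0766]
tool_rot: [-3.058, -0.719, 0.0]
contact_force: [0.6, -0.0, -1.8]
```

```bash
for i in 1; do python3 -m handwheel '[{"tx":0,"ty":0,"tz":1,"roll":0},{"tx":0,"ty":0,"tz":0,"roll":0},{"tx":0,"ty":0,"tz":0,"roll":0}]'|sed -n 2,4p; python3 -m handwheel '[{"tx":0,"ty":0,"tz":0.7,"roll":0},{"tx":0,"ty":0,"tz":0,"roll":0},{"tx":0,"ty":0,"tz":0,"roll":0}]'|sed -n 2,4p;  python3 -m handwheel '[{"tx":0,"ty":0,"tz":0.7,"roll":0},{"tx":0,"ty":0,"tz":0,"roll":0},{"tx":0,"ty":0,"tz":0,"roll":0}]'|sed -n 2,4p; done
```

```text
tool_pos: [0.6732, 0.2201, 0.0757]
tool_rot: [-3.058, -0.719, 0.0]
contact_force: [-0.1, -0.1, -1.9]
tool_pos: [0.6733, 0.2201, 0.0751]
tool_rot: [-3.058, -0.719, 0.0]
contact_force: [-0.1, -0.1, -1.9]
tool_pos: [0.6735, 0.2201, 0.0749]
tool_rot: [3.058, 0.719, 0.001]
contact_force: [-1.3, -0.1, 0.2]
```

```bash
python3 -m handwheel '[{"tx":0,"ty":0,"tz":0.5,"roll":0},{"tx":0,"ty":0,"tz":0,"roll":0},{"tx":0,"ty":0,"tz":0,"roll":0}]'|sed -n 2,4p; python3 -m handwheel '[{"tx":0,"ty":0,"tz":0,"roll":0},{"tx":0,"ty":0,"tz":0,"roll":0},{"tx":0,"ty":0,"tz":0,"roll":0},{"tx":0,"ty":0,"tz":0,"roll":0},{"tx":0,"ty":0,"tz":0,"roll":0},{"tx":0,"ty":0,"tz":0,"roll":0},{"tx":0,"ty":0,"tz":-3,"roll":0},{"tx":0,"ty":0,"tz":-8,"roll":0},{"tx":0,"ty":0,"tz":-15,"roll":0},{"tx":0,"ty":0,"tz":-25,"roll":0},{"tx":0,"ty":0,"tz":-30,"roll":0},{"tx":0,"ty":0,"tz":-30,"roll":0}]' 85 40
python3 -m handwheel '[{"tx":0,"ty":0,"tz":-25,"roll":0},{"tx":0,"ty":0,"tz":-14,"roll":0},{"tx":0,"ty":0,"tz":-5,"roll":0},{"tx":0,"ty":0,"tz":0,"roll":0},{"tx":0,"ty":0,"tz":0,"roll":0},{"tx":0,"ty":0,"tz":0,"roll":0}]'
python3 - <<'E'
from h import *
from scipy.optimize import least_squares
for n in('scene','side'):
  im,d,p,T=shot(n); P=cloud(d,p,T); r=np.hypot(P[...,0]-.672,P[...,1]-.22)
  q=P[(r<.042)&(P[...,2]>.02)&(P[...,2]<.055)]; print(n,least_squares(lambda c:np.hypot(q[:,0]-c[0],q[:,1]-c[1])-.032,[.672,.22],loss='soft_l1',f_scale=.002).x.round(4), 'top',np.percentile(P[(r<.024)&(P[...,2]>.085)&(P[...,2]<.13),2],[50,90,98]).round(4))
  L=P[(np.hypot(P[...,0]-.472,P[...,1]+.104)<.045)&(P[...,2]>.024)&(P[...,2]<.064)]; print('L1',least_squares(lambda c:np.hypot(L[:,0]-c[0],L[:,1]-c[1])-.032,[.472,-.104],loss='soft_l1',f_scale=.002).x.round(4))
  if n=='side': cv2.imwrite('pics/seated.png',cv2.resize(im[110:290,110:290,::-1],(540,540)))
E
```

```text
tool_pos: [0.6737, 0.2201, 0.075]
tool_rot: [-3.058, -0.719, -0.001]
contact_force: [-2.0, -0.8, 3.8]
t: 18.67
tool_pos: [0.6732, 0.22, 0.1873]
tool_rot: [-3.058, -0.719, -0.001]
contact_force: [-0.3, 0.1, -0.0]
opening: 0.0852
grip_force: 0.0
t: 19.17
tool_pos: [0.6722, 0.2198, 0.2261]
tool_rot: [-3.058, -0.719, 0.007]
contact_force: [0.4, -1.0, -1.1]
opening: 0.0846
grip_force: 0.0
scene [0.6716 0.2206] top [0.1075 0.1124 0.1137]
L1 [ 0.47   -0.1038]
side [0.6727 0.2189] top [0.1058 0.111  0.112 ]
L1 [ 0.4696 -0.1045]
```

View pics/seated.png

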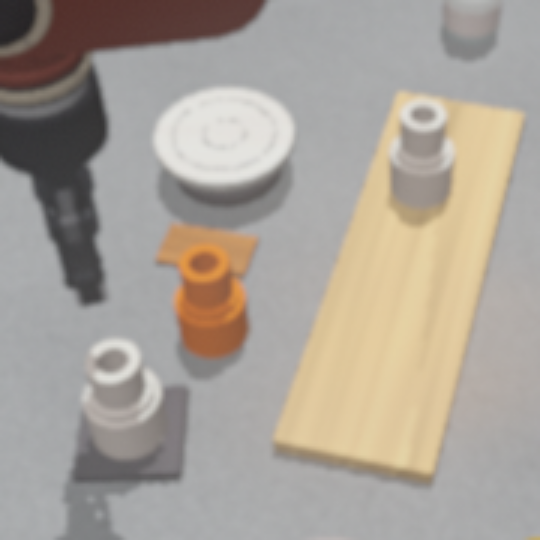

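The lighter base is seated on the plate at about (125,425) in the crop, and the heavier base stands upright at about (423,155). Going back for the heavier one.

```bash
python3 -m handwheel '[{"tx":-13,"ty":8,"tz":0,"roll":0},{"tx":-26,"ty":16,"tz":0,"roll":0},{"tx":-31,"ty":19,"tz":0,"roll":0},{"tx":-32,"ty":20,"tz":0,"roll":0},{"tx":-32,"ty":20,"tz":0,"roll":0},{"tx":-32,"ty":20,"tz":0,"roll":0},{"tx":-32,"ty":20,"tz":0,"roll":0},{"tx":-32,"ty":20,"tz":0,"roll":0},{"tx":-31,"ty":19,"tz":0,"roll":0},{"tx":-29,"ty":17,"tz":0,"roll":0},{"tx":-20,"ty":11,"tz":0,"roll":0},{"tx":-10,"ty":6,"tz":0,"roll":0}]';python3 -m handwheel '[{"tx":-5,"ty":2,"tz":0,"roll":0},{"tx":0,"ty":0,"tz":0,"roll":0},{"tx":0,"ty":0,"tz":0,"roll":0},{"tx":0,"ty":0,"tz":0,"roll":0},{"tx":0,"ty":0,"tz":0,"roll":0}]'
```

```text
t: 20.27
tool_pos: [0.4723, -0.0997, 0.2278]
tool_rot: [-3.059, -0.715, 0.003]
contact_force: [0.6, -0.5, 0.3]
opening: 0.0851
grip_force: 0.0
t: 20.68
tool_pos: [0.4711, -0.1011, 0.2288]
tool_rot: [-3.057, -0.721, 0.0]
contact_force: [0.4, 0.2, -0.1]
opening: 0.085
grip_force: 0.0
```

```bash
python3 -m handwheel '[{"tx":-1,"ty":2.5,"tz":10,"roll":0},{"tx":0,"ty":0,"tz":20,"roll":0},{"tx":0,"ty":0,"tz":25,"roll":0},{"tx":0,"ty":0,"tz":25,"roll":0},{"tx":0,"ty":0,"tz":25,"roll":0},{"tx":0,"ty":0,"tz":20,"roll":0},{"tx":0,"ty":0,"tz":12,"roll":0},{"tx":0,"ty":0,"tz":8,"roll":0},{"tx":0,"ty":0,"tz":4,"roll":0},{"tx":0,"ty":0,"tz":0,"roll":0},{"tx":0,"ty":0,"tz":0,"roll":0}]' 85 50; python3 -m handwheel '[{"tx":0,"ty":0,"tz":0,"roll":0},{"tx":0,"ty":0,"tz":0,"roll":0},{"tx":0,"ty":0,"tz":0,"roll":0},{"tx":0,"ty":0,"tz":0,"roll":0},{"tx":0,"ty":0,"tz":0,"roll":0},{"tx":0,"ty":0,"tz":0,"roll":0},{"tx":0,"ty":0,"tz":0,"roll":0},{"tx":0,"ty":0,"tz":0,"roll":0}]' 30 50
python3 -m handwheel '[{"tx":0,"ty":0,"tz":-2,"roll":0},{"tx":0,"ty":0,"tz":-6,"roll":0},{"tx":0,"ty":0,"tz":-12,"roll":0},{"tx":0,"ty":0,"tz":-20,"roll":0},{"tx":0,"ty":0,"tz":-25,"roll":0},{"tx":0,"ty":0,"tz":-25,"roll":0},{"tx":0,"ty":0,"tz":-20,"roll":0},{"tx":0,"ty":0,"tz":-15,"roll":0},{"tx":0,"ty":0,"tz":-7,"roll":0},{"tx":0,"ty":0,"tz":0,"roll":0},{"tx":0,"ty":0,"tz":0,"roll":0}]'
```

```text
t: 21.6
tool_pos: [0.4716, -0.1049, 0.0809]
tool_rot: [3.057, 0.719, 0.002]
contact_force: [-0.1, 0.5, 1.3]
opening: 0.0848
grip_force: 0.0
t: 22.27
tool_pos: [0.4714, -0.1047, 0.0809]
tool_rot: [3.058, 0.719, 0.002]
contact_force: [-0.8, 2.6, 6.7]
opening: 0.0425
grip_force: 51.9
t: 23.18
tool_pos: [0.4704, -0.1046, 0.2114]
tool_rot: [-3.058, -0.719, 0.001]
contact_force: [0.5, -0.4, -5.0]
opening: 0.0424
grip_force: 51.8
```

```bash
python3 -m handwheel '[{"tx":6,"ty":3,"tz":0,"roll":0},{"tx":14,"ty":8,"tz":0,"roll":0},{"tx":19,"ty":10,"tz":0,"roll":0},{"tx":20,"ty":11,"tz":0,"roll":0},{"tx":20,"ty":11,"tz":0,"roll":0},{"tx":20,"ty":11,"tz":0,"roll":0},{"tx":20,"ty":11,"tz":0,"roll":0},{"tx":19,"ty":10,"tz":0,"roll":0},{"tx":17,"ty":9,"tz":0,"roll":0},{"tx":12,"ty":7,"tz":0,"roll":0},{"tx":7,"ty":4,"tz":0,"roll":0},{"tx":3,"ty":1,"tz":0,"roll":0}]';python3 -m handwheel '[{"tx":0,"ty":0,"tz":0,"roll":0},{"tx":0,"ty":0,"tz":0,"roll":0},{"tx":0,"ty":0,"tz":0,"roll":0},{"tx":0,"ty":0,"tz":0,"roll":0},{"tx":0,"ty":0,"tz":0,"roll":0},{"tx":0,"ty":0,"tz":0,"roll":0},{"tx":0,"ty":0,"tz":0,"roll":0},{"tx":0,"ty":0,"tz":0,"roll":0}]'
python3 -c "
from h import *
im,d,p,T=shot('scene'); cv2.imwrite('pics/end.png',cv2.resize(im[170:320,140:380,::-1],(720,450)))"
```

```text
t: 24.18
tool_pos: [0.6724, -0.1116, 0.2094]
tool_rot: [-3.057, -0.719, 0.004]
contact_force: [-0.7, 0.2, -5.1]
opening: 0.0421
grip_force: 51.8
t: 24.85
tool_pos: [0.6719, -0.1118, 0.2121]
tool_rot: [3.058, 0.719, 0.0]
contact_force: [0.1, -0.1, -4.6]
opening: 0.0424
grip_force: 51.8
```

View pics/end.png

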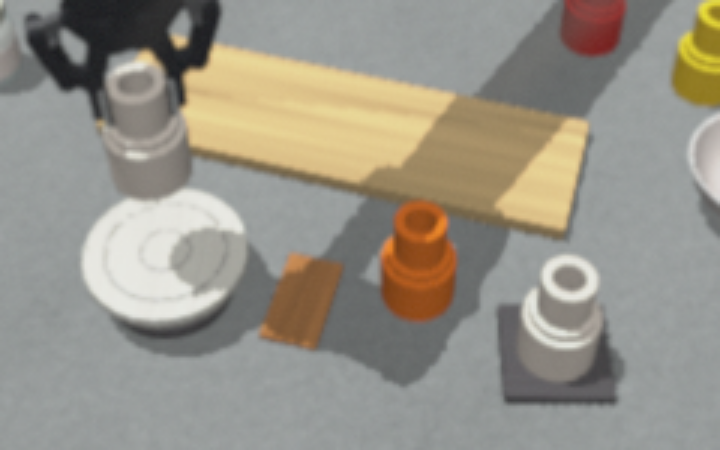

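The heavier base is held upright over the turntable at about (145,140), and the lighter one sits on the post at about (560,320). Handing in.

```bash
python3 -c "
from station import ctrl
print(ctrl.finish_job())"
```

```text
the job is handed in; nothing more can be done
None
```

The job is handed in (no verdict came back): the lighter base (about 2.5 N) is seated on the drying post and let go, and the heavier one (about 4.7 N) is held still and upright about 10 cm above the turntable centre.

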